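Nest the beakers on the scale and hold its recessed reset button with the stylus

ROBOT

A 6-joint arm with a two-finger parallel gripper is mounted at the origin on the work surface; the furniture and walls round the work are solid. World frame = base frame: x ahead of the robot, y to its left, z up, the work surface at z = 0. Lengths are in m, angles in rad, forces in N, time in s.
With the tool pointing down it reaches from about 0.25 to 0.725 m from the base axis. Payload 4 kg.
Tool frame: the origin (TCP) lies midway between the tips of the shut fingers; the grasp point (between the pads) lies 19 mm behind it; z points along the fingers, y is the line along which they close (so a half turn about z gives the same grasp; the last joint's range is limited). The gripper opens to 85 mm and grips with 20 to 120 N. Pads are 22 mm wide; open, the fingers measure 114 mm over their backs; the gripper's body (76 mm by 85 mm) begins 54 mm behind the grasp point. The pads swing forward as they close: fully open they stand 13 mm farther back than shut.
Start: joints at [1.245, 0.241, 0.005, 1.335, 0, 1.571], TCP at [0.16, 0.474, 0.231] pointing down, gripper open.
Joint ranges: [-2.72, 2.72], [-1.05, 1.87], [-1.09, 1.28], [-1.99, 2.15], [-1.42, 1.44], [-3.14, 3.14]. Speed limits (rad/s): [2.79, 2.79, 3.14, 3.14, 3.14, 3.14].

INTERFACE

Orientations are given as a unit quaternion [x, y, z, w].
In Python, from workcell import bot, camera, job_done gives the robot as it stands.
- The arm moves only by the tool carry_out, never from a script. Its argument "plan" is a list of rows, each an object of numbers: "dx", "dy", "dz": the shift along the tool's x, y, z in mm; "twist": the turn about the tool's z in degrees; "fingers": the closure, from -1 (fully open) to 1 (shut). In form: [{"dx": .., "dy": .., "dz": .., "twist": .., "fingers": ..}, ...]. A call has exactly 5 rows; each row is the pose to reach, as a shift and turn from the pose commanded when the call began, along the tool's axes at that moment; what a row does not reach only later rows make up. A row lasts 1/12 s, in which the tool goes at most 41.7 mm and 7.16 degrees, less where a joint would pass 70% of its speed; a pose out of reach is approached as far as the arm can. A call with a gripper value outside its range is refused whole. The fingers move at their own pace and stop on an object; the grip force is fixed at half the most. Time passes only in rows, so rows that repeat a pose let the fingers close, or fill a call up. It gives the time, the measured TCP pose, the force, the opening and the grip force at its end, in the units of the state.
- bot.get_obs(): the state, without advancing time (a new reading comes with each control period).
- camera(name): name is "side" or "top"; returns a dict with "image" (400x640x3 uint8, red, green, blue), "intrinsics" (3x3 intrinsics, pixels), "eye" and "attitude" of the camera in the world. Camera axes: x right, y down, z forward; pixel columns grow to the right and rows downward; lengths in m; the calibration is good to about 2 mm. A picture is of the moment at which its call begins. There is no depth.
- job_done(): hands the job in; it is judged then, once.
The state is a dict: "clock": time; "joint_pos": joint angles; "joint_vel": joint speeds; "tau": joint torques, N m; "eef_pos": TCP position; "tool_rot": TCP orientation; "ft_force": force on the tool from outside, world axes, zero at the start; "ft_torque": the same for the moment, N m; "grip_width": finger opening in m; "grasp_force": force on a finger pad.
Only numpy, scipy, OpenCV 4.12 (cv2) and the standard library are available. Lean on these libraries where they do the work, as an engineer would, in place of code of your own. Each camera call takes 0.05 s, during which the arm holds its last target. There are 200 camera calls.

TASK

Reset the counter scale with its beaker set on it: set the medium measuring beaker upright inside the large one that stands on the scale's pan, and the small one inside the medium one, each seated right down, and let go of them. Then take the stylus from its stand, put its thin tip down through the round hole in the scale's console, press the recessed button fully down and finish like that, with the gripper still holding the stylus and the button still held down. Leave the tape dispenser, pen, sachet and jar where they are.

Things in the scene. Friction and masses are not known exactly. Their poses are not given: they have to be found in the camera images.
- scale: Low counter scale, fixed, 130 x 250 mm in plan. Origin at the centre of its underside, on the counter. Its +y half has a flat square steel pan, 118 x 118 mm, top 40 mm above the counter; its -y half a white console, top 48 mm above the counter, with a blank black display toward +x and, toward -x, one round hole between two flat rectangular grey keys (surface decoration only).
- pan (a point): Centre of the top face of the scale's pan; scale axes, z up.
- aperture (a point): Centre of the mouth of the round hole in the console, level with the console's top face, 48 mm above the counter; scale axes, z up. The hole is 12 mm in diameter, vertical, with a 1.5 mm chamfer. The button's top lies 20 mm below the mouth when it is not pressed.
- reset_button (a joint): Travel of the recessed button, m: 0 when up, 0.007 when fully down at its stop. The cap is 10 mm in diameter at the bottom of the hole and moves straight down; its spring needs about 1.2 N to start and 5.4 N at the stop, and lifts it again when let go.
- large_beaker: Largest of three open steel measuring beakers, a plain straight-walled round cup: outer diameter 82 mm, inner diameter 76 mm, 44 mm high, wall 3 mm, floor 4 mm thick, loose. Origin at the centre of its underside, z up to the mouth. It stands on the scale's pan at the start, within 10 mm of its centre.
- medium_beaker: Middle one of three open steel measuring beakers, a plain straight-walled round cup: outer diameter 62 mm, inner diameter 56 mm, 66 mm high, wall 3 mm, floor 4 mm thick, loose. Origin at the centre of its underside, z up to the mouth. It stands on the counter at the start. Seated inside the large one its rim stands 26 mm above the large one's rim.
- small_beaker: Smallest in diameter, and tallest, of three open steel measuring beakers, a plain straight-walled round cup: outer diameter 46 mm, inner diameter 40 mm, 88 mm high, wall 3 mm, floor 4 mm thick, loose. Origin at the centre of its underside, z up to the mouth. It stands on the counter at the start. Seated inside the medium one its rim stands 26 mm above the medium one's rim.
- stylus: Straight reset stylus, 123 mm long, 40 g, loose. Origin at the end of its thin tip, z up along it. 0 to 50 mm: steel shank 7 mm in diameter, tip slightly tapered; 50 to 123 mm: round black handle 14 mm in diameter. At the start it hangs upright in the stand, the handle's shoulder resting on the stand's top, 56 mm above the counter; draw it straight up 55 mm or more to free it.
- stylus_stand: Square grey stand for the stylus, 60 x 60 x 56 mm, fixed to the counter, with a vertical hole of 10 mm diameter in its middle. Origin at the centre of its underside.
- tape_dispenser: Bystander: black weighted desk tape dispenser with a roll of tape, 50 x 120 x 97 mm, loose. Origin at the centre of its underside, long side along its y.
- pen: Bystander: ordinary blue ball pen lying on the counter, 12 x 145 x 9 mm, loose, not the tool for this job. Origin at the centre of its underside, length along its y.
- sachet: Bystander: flat cream sugar sachet lying on the counter, 34 x 55 x 5 mm, loose. Origin at the centre of its underside.
- jar: Bystander: glass jar with a lid, 64 mm in diameter, 89 mm high, standing at the front right of the counter, loose. Origin at the centre of its underside.

How it is judged:
By the outcome, as a careful person would: the job done as asked, in the order asked, and still so for the second after the job is handed in, while the arm keeps its last pose, push and grip.
It also fails if it takes over 64 s, if anything falls off the work surface, if the arm or the gripper's body presses on something with over 40 N, if the wrist force passes 120 N, or if a joint passes its speed limit or range.

## Working session

There is one attempt and no reset: what is moved stays moved. The work goes in short steps, Python scripts to look and compute and a tool call to move; the robot and the scene stay as the last step left them, time stands still between calls to the robot, and variables do not carry over. Pictures are saved under pics/ and viewed, at most 10 in all, crops included, and the job is handed in when it is done.

Besides the shell and the picture viewer there is one more tool, called after "Emit:" as name([rows], argument=value, ...), one row to a line, values as JSON. carry_out: Moves the arm, as the interface text tells. Its arguments: {"type":"object","properties":{"plan":{"type":"array","items":{"type":"object","properties":{"dx":{"type":"number"},"dy":{"type":"number"},"dz":{"type":"number"},"twist":{"type":"number"},"fingers":{"type":"number"}}}}},"required":["plan"]}

```bash
ls; mkdir -p pics
python3 - <<'E'
from workcell import bot,camera
import cv2,numpy as np
o=bot.get_obs()
print({k:np.round(o[k],3) for k in ('clock','eef_pos','tool_rot','grip_width','ft_force')})
for n in('side','top'):
    c=camera(n); cv2.imwrite(f'pics/{n}0.png',c['image'][:,:,::-1]); print(n,c['intrinsics'],c['eye'],c['attitude'])
E
```

```text
pics
{'clock': np.float64(0.0), 'eef_pos': array([0.16 , 0.473, 0.23 ]), 'tool_rot': array([ 0.162,  0.987, -0.001, -0.   ]), 'grip_width': np.float64(0.085), 'ft_force': array([ 0.747, -1.738,  0.337])}
side [[441.37078348   0.         319.2593807 ]
 [  0.         441.37078348 197.4092741 ]
 [  0.           0.           1.        ]] [ 0.42352899 -1.00888659  0.43738223] [ 0.83591721 -0.01420034  0.02147679 -0.54825132]
top [[384.96068405   0.         321.01935538]
 [  0.         384.96068405 198.38813988]
 [  0.           0.           1.        ]] [ 0.28053445 -0.17395692  1.0711783 ] [ 0.70638553 -0.70148153  0.05648129 -0.07584852]
```

View pics/side0.png

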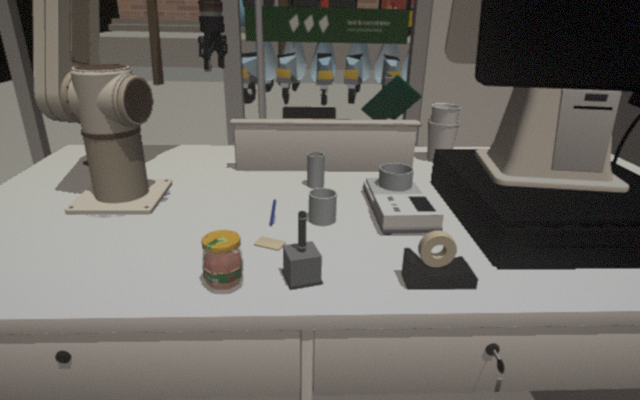

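View pics/top0.png

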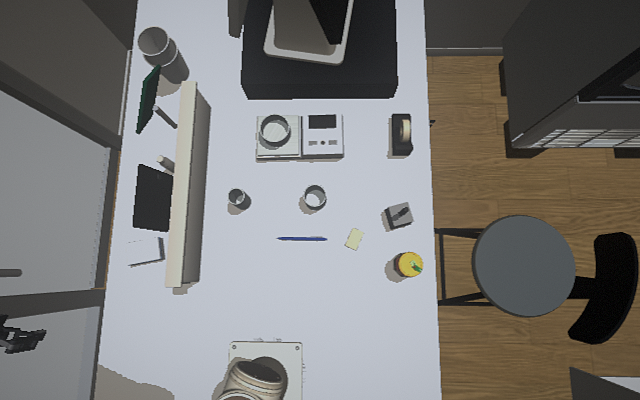

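The side view shows the jar (222,260), the stylus in its stand (302,240), the medium beaker (322,205), the small beaker (316,170), the scale with the large beaker (395,180), and a partition with its top at about row 122. In the top view the large beaker is at (274,131), medium (315,197), small (239,199), stand (399,215), and the console hole is near (322,142). The gripper starts beyond the partition.

```bash
cat > h.py <<'E'
import numpy as np,cv2
from workcell import bot,camera
from scipy.spatial.transform import Rotation as R
class Cam:
    def __init__(s,n):
        c=camera(n); s.img=np.ascontiguousarray(c['image'][:,:,::-1]); s.K=np.array(c['intrinsics']); s.e=np.array(c['eye']); s.R=R.from_quat(c['attitude']).as_matrix()
    def ray(s,uv):
        d=s.R@np.linalg.inv(s.K)@[uv[0],uv[1],1]; return d/np.linalg.norm(d)
    def onz(s,uv,z):
        d=s.ray(uv); return s.e+d*(z-s.e[2])/d[2]
    def proj(s,p):
        q=s.K@s.R.T@(np.array(p)-s.e); return q[:2]/q[2]
def tri(a,ua,b,ub):
    da,db=a.ray(ua),b.ray(ub)
    t=np.linalg.lstsq(np.c_[da,-db],b.e-a.e,rcond=None)[0]
    pa,pb=a.e+da*t[0],b.e+db*t[1]
    return (pa+pb)/2,np.linalg.norm(pa-pb)
def crop(im,x0,y0,x1,y1,k): return cv2.resize(im[y0:y1,x0:x1],None,fx=k,fy=k,interpolation=cv2.INTER_CUBIC)
E
python3 - <<'E'
from h import *
t=Cam('top');s=Cam('side')
print(t.proj([0,0,0]),s.proj([0,0,0]))
a=crop(t.img,225,100,425,235,4)
cv2.imwrite('pics/t1.png',a)
b=crop(s.img,250,140,450,290,4)
cv2.imwrite('pics/s1.png',b)
# partition top corners
for uv in [(184,84),(209,105),(167,286),(181,286)]: print(uv,np.round(t.onz(uv,0.12),3))
E
```

```text
[264.29621321 380.21850587] [122.60607125 197.10891606]
(184, 84) [0.773 0.225 0.12 ]
(209, 105) [0.712 0.153 0.12 ]
(167, 286) [0.242 0.227 0.12 ]
(181, 286) [0.242 0.192 0.12 ]
```

View pics/t1.png

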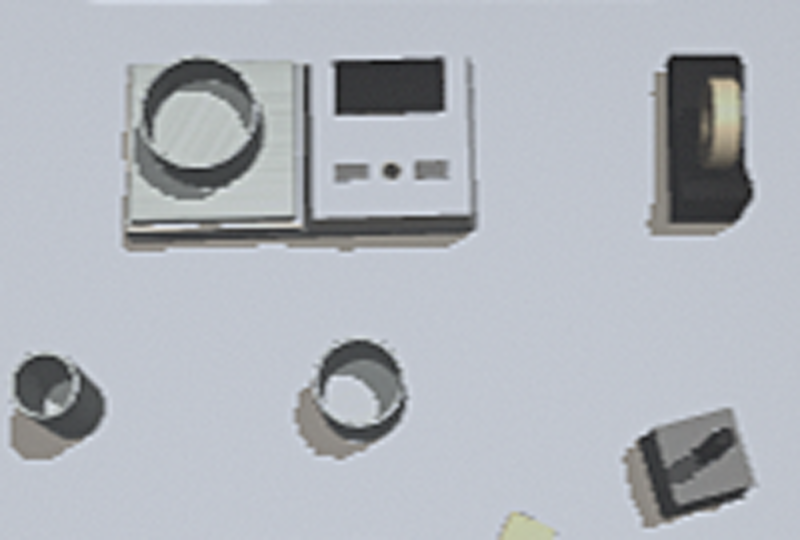

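View pics/s1.png

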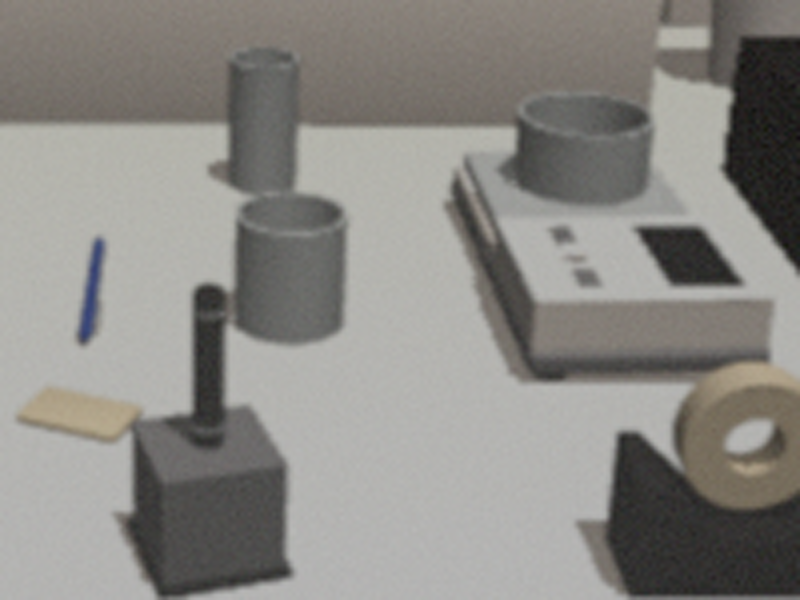

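The top crop shows the dark inner rims of the three beakers (small centre ~(46,387), medium ~(361,384), large ~(202,117)), the console hole at (392,170) between two keys, and the stand top centred near (703,458) with the handle leaning up-right by parallax. The side crop shows rim centres at small (263,60), medium (291,214) and large (584,116), the stylus end at (209,293), and the hole at ~(574,257).

Run:
```python
from h import *
t=Cam('top');s=Cam('side')
T=lambda x,y:((x+.5)/4-.5+225,(y+.5)/4-.5+100)
S=lambda x,y:((x+.5)/4-.5+250,(y+.5)/4-.5+140)
P={'small .088':((46.5,387),(263.5,60)),'med .066':((361,384),(291,214)),'large .084':((202,115.5),(584,116)),
'hole .048':((392,170),(574.5,257)),'styl top .129':((725,440),(209,293)),
'disp NE .048':((445,60),(704,228)),'disp SE':((443,114),(740,284)),'disp NW':((335,59),(637,228)),'conscorn -y-x':((475,217),(538,299)),'conscorn +x-y':((470,58),(772,298))}
for k,(a,b) in P.items():
    p,e=tri(t,T(*a),s,S(*b)); print(k,np.round(p,4),'gap',round(e,4))
for k,a,z in [('small',(46.5,387),.088),('med',(361,384),.066),('large',(202,115.5),.084),('hole',(392,170),.048),('styltop',(725,440),.129),('stand',(703,458),.056)]: print(k,np.round(t.onz(T(*a),z),4))
for a in [(655,430),(735,408),(752,485),(672,507)]: print('standcorner',np.round(t.onz(T(*a),.056),4))
for a in [(132,65),(300,62),(297,220),(133,222)]: print('pan',np.round(t.onz(T(*a),.04),4))
# refine dark blob of hole in top image
g=cv2.cvtColor(t.img,cv2.COLOR_BGR2GRAY); print(g[138:148,315:331]); 
gs=cv2.cvtColor(s.img,cv2.COLOR_BGR2GRAY); print(gs[198:212,388:402])
# partition top edges from side view vs top view
for z in(.10,.12,.14,.16): print(z,np.round(t.onz((209,105),z),3),np.round(t.onz((181,286),z),3),s.proj(t.onz((209,105),z)),s.proj(t.onz((181,286),z)))
print(bot.get_obs()['tool_rot'],R.from_quat(bot.get_obs()['tool_rot']).as_matrix())
```

```text
small .088 [0.4721 0.0767 0.0859] gap 0.0007
med .066 [ 0.4791 -0.1289  0.0651] gap 0.0008
large .084 [ 0.6609 -0.0193  0.0827] gap 0.0006
hole .048 [ 0.6331 -0.1478  0.0482] gap 0.0014
styl top .129 [ 0.4323 -0.357   0.1267] gap 0.0
disp NE .048 [ 0.6949 -0.1835  0.0823] gap 0.0105
disp SE [ 0.6948 -0.186   0.0447] gap 0.0351
disp NW [ 0.6939 -0.106   0.0534] gap 0.0366
conscorn -y-x [ 0.6005 -0.2055  0.0503] gap 0.0025
conscorn +x-y [ 0.7203 -0.2027  0.0484] gap 0.0073
small [0.4713 0.0761 0.088 ]
med [ 0.4785 -0.1289  0.066 ]
large [ 0.6602 -0.0195  0.084 ]
hole [ 0.6339 -0.1478  0.048 ]
styltop [ 0.4319 -0.3566  0.129 ]
stand [ 0.4315 -0.3559  0.056 ]
standcorner [ 0.4501 -0.3246  0.056 ]
standcorner [ 0.4653 -0.378   0.056 ]
standcorner [ 0.4137 -0.3875  0.056 ]
standcorner [ 0.3988 -0.3346  0.056 ]
pan [0.7151 0.0388 0.04  ]
pan [ 0.7172 -0.0814  0.04  ]
pan [ 0.6001 -0.0816  0.04  ]
pan [0.5985 0.0334 0.04  ]
[[197 197 197 196 196 196 197 197 197 195 196 197 197 198 199 199]
 [200 199 197 198 197 198 200 200 202 200 198 197 198 199 199 198]
 [199 197 199 198 199 199 193 183 18
[... 1250 characters left out ...]
 113 132 158 176]
 [180 179 181 179 179 177 162 136 136 140 137 141 156 176]]
0.1 [0.721 0.16  0.1  ] [0.241 0.2   0.1  ] [404.35516479 140.8247482 ] [231.18111786 135.75713093]
0.12 [0.712 0.153 0.12 ] [0.242 0.192 0.12 ] [402.34404761 134.42378668] [230.66889711 129.45809236]
0.14 [0.703 0.147 0.14 ] [0.243 0.184 0.14 ] [400.28318292 127.86448931] [230.14392126 123.00219773]
0.16 [0.694 0.14  0.16 ] [0.244 0.177 0.16 ] [398.17070175 121.14090758] [229.60570786 116.38351425]
[ 1.62185471e-01  9.86760229e-01 -3.41892578e-04 -7.93756942e-05] [[-9.47391733e-01  3.20076291e-01 -2.67549574e-04]
 [ 3.20076400e-01  9.47391512e-01 -6.48984828e-04]
 [ 4.57495387e-05 -7.00479166e-04 -9.99999754e-01]]
```

Triangulated heights are small 86 mm, medium 65, large 83, hole 48 and stylus top 127. These all agree with the text to within about 2 mm. The partition top is at about z 0.15, so I can cross at the present height.

Emit:
carry_out([
  {"dx":-29,"dy":-27.5,"dz":-5,"twist":7.1,"fingers":-1},
  {"dx":-58,"dy":-55,"dz":-10,"twist":14.2,"fingers":-1},
  {"dx":-87,"dy":-82.5,"dz":-10,"twist":21.3,"fingers":-1},
  {"dx":-116,"dy":-110,"dz":-10,"twist":28.4,"fingers":-1},
  {"dx":-145,"dy":-137.5,"dz":-10,"twist":35.5,"fingers":-1},
])

```text
clock: 0.72
eef_pos: [0.2537, 0.2955, 0.2414]
tool_rot: [0.458, 0.889, 0.0, 0.0]
ft_force: [2.1, -0.5, -0.5]
grip_width: 0.0856
grasp_force: 0.0
```

Emit:
carry_out([
  {"dx":-39.7,"dy":-5.4,"dz":0,"twist":7.1,"fingers":-1},
  {"dx":-79.4,"dy":-10.8,"dz":0,"twist":14.2,"fingers":-1},
  {"dx":-119,"dy":-16.2,"dz":0,"twist":21.4,"fingers":-1},
  {"dx":-158.8,"dy":-21.6,"dz":0,"twist":28.6,"fingers":-1},
  {"dx":-198.5,"dy":-27,"dz":0,"twist":35.7,"fingers":-1},
])

```text
clock: 1.13
eef_pos: [0.3481, 0.1184, 0.2416]
tool_rot: [0.708, 0.706, 0.001, 0.0]
ft_force: [0.5, 0.6, -0.5]
grip_width: 0.0853
grasp_force: 0.0
```

Emit:
carry_out([
  {"dx":-35,"dy":18.5,"dz":0,"twist":0,"fingers":-1},
  {"dx":-70,"dy":37,"dz":0,"twist":0,"fingers":-1},
  {"dx":-105,"dy":55.5,"dz":0,"twist":0,"fingers":-1},
  {"dx":-140,"dy":74,"dz":0,"twist":0,"fingers":-1},
  {"dx":-175,"dy":92.5,"dz":10,"twist":0,"fingers":-1},
])

```text
clock: 1.55
eef_pos: [0.4424, -0.0567, 0.233]
tool_rot: [0.706, 0.708, 0.001, 0.002]
ft_force: [1.9, 1.5, -0.1]
grip_width: 0.0849
grasp_force: 0.0
```

Emit:
carry_out([
  {"dx":-36,"dy":19,"dz":5,"twist":0,"fingers":-1},
  {"dx":-72,"dy":38,"dz":15,"twist":0,"fingers":-1},
  {"dx":-72,"dy":38,"dz":45,"twist":0,"fingers":-1},
  {"dx":-72,"dy":38,"dz":80,"twist":0,"fingers":-1},
  {"dx":-72,"dy":38,"dz":80,"twist":0,"fingers":-1},
])

```text
clock: 1.97
eef_pos: [0.4739, -0.126, 0.1448]
tool_rot: [0.707, 0.707, -0.003, -0.006]
ft_force: [-1.1, 0.2, -0.8]
grip_width: 0.0852
grasp_force: 0.0
```

Run:
```python
from h import *
import time
t=Cam('top');s=Cam('side')
print(np.round(bot.get_obs()['eef_pos'],4),R.from_quat(bot.get_obs()['tool_rot']).as_matrix().round(3))
cv2.imwrite('pics/a.png',np.vstack([crop(t.img,225,110,425,260,2.6),crop(s.img,240,110,440,200,2.6)])[:600])
```

```text
[ 0.4776 -0.1261  0.1506] [[-0.002  1.    -0.004]
 [ 1.     0.002  0.001]
 [ 0.001 -0.004 -1.   ]]
```

View pics/a.png

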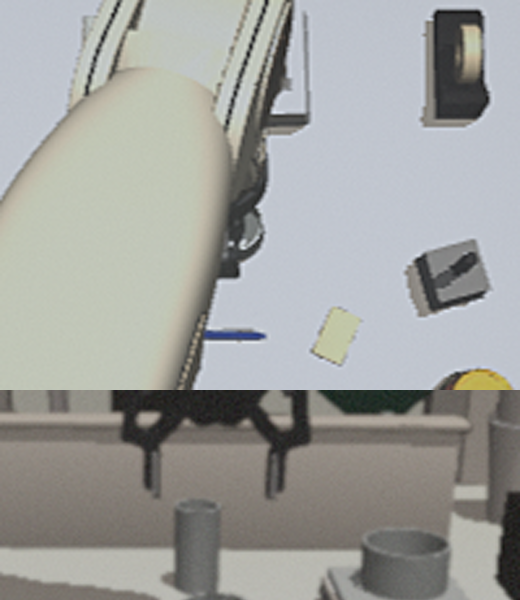

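The side part shows the open fingers (crop x 155 and 272) centred over the medium beaker in x. The arm hides it from above. Descending and gripping.

Emit:
carry_out([
  {"dx":-3,"dy":1.3,"dz":25,"twist":0,"fingers":-1},
  {"dx":-3,"dy":1.3,"dz":55,"twist":0,"fingers":-1},
  {"dx":-3,"dy":1.3,"dz":85,"twist":0,"fingers":-1},
  {"dx":-3,"dy":1.3,"dz":105,"twist":0,"fingers":-1},
  {"dx":-3,"dy":1.3,"dz":112,"twist":0,"fingers":-1},
])

```text
clock: 2.48
eef_pos: [0.4801, -0.1287, 0.039]
tool_rot: [0.706, 0.708, -0.0, -0.0]
ft_force: [-0.4, 0.4, -0.6]
grip_width: 0.0852
grasp_force: 0.0
```

Emit:
carry_out([
  {"dx":0,"dy":0,"dz":0,"twist":0,"fingers":-0.3},
  {"dx":0,"dy":0,"dz":0,"twist":0,"fingers":0},
  {"dx":0,"dy":0,"dz":0,"twist":0,"fingers":0.5},
  {"dx":0,"dy":0,"dz":0,"twist":0,"fingers":1},
  {"dx":0,"dy":0,"dz":0,"twist":0,"fingers":1},
])

```text
clock: 2.9
eef_pos: [0.4826, -0.1298, 0.0422]
tool_rot: [0.706, 0.708, 0.002, 0.002]
ft_force: [-0.5, -0.0, 7.1]
grip_width: 0.0591
grasp_force: 65.2
```

Run:
```python
from h import *
s=Cam('side');o=bot.get_obs()
print(np.round(o['eef_pos'],4),o['grip_width'],o['grasp_force'],o['ft_force'])
cv2.imwrite('pics/b.png',crop(s.img,260,130,460,240,3))
```

```text
[ 0.4826 -0.1298  0.0422] 0.059177872858261954 65.24300791032147 [-0.08647547  0.68208336  6.92076069]
```

View pics/b.png

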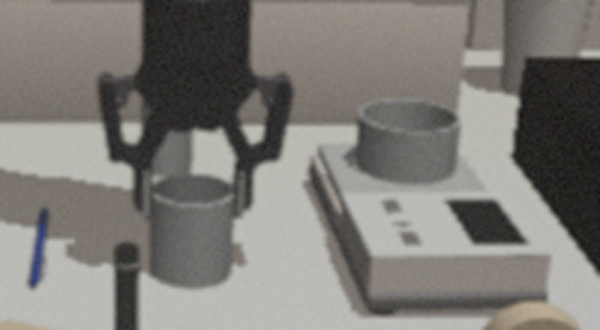

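The medium beaker is held upright near its rim, with the finger tips about 22 mm below it and its centre moved about 2 mm with the grip. Next I lift it and carry it over the large beaker.

Emit:
carry_out([
  {"dx":0,"dy":0,"dz":-20,"twist":0,"fingers":1},
  {"dx":0,"dy":0,"dz":-50,"twist":0,"fingers":1},
  {"dx":0,"dy":0,"dz":-85,"twist":0,"fingers":1},
  {"dx":15,"dy":20,"dz":-112,"twist":0,"fingers":1},
  {"dx":30,"dy":45,"dz":-114,"twist":0,"fingers":1},
])

```text
clock: 3.37
eef_pos: [0.5282, -0.1004, 0.161]
tool_rot: [0.707, 0.707, 0.003, 0.005]
ft_force: [1.7, -0.5, -1.3]
grip_width: 0.0592
grasp_force: 65.4
```

Emit:
carry_out([
  {"dx":20,"dy":33,"dz":0,"twist":0,"fingers":1},
  {"dx":40,"dy":66,"dz":0,"twist":0,"fingers":1},
  {"dx":60,"dy":100,"dz":0,"twist":0,"fingers":1},
  {"dx":75,"dy":125,"dz":0,"twist":0,"fingers":1},
  {"dx":80,"dy":133,"dz":0,"twist":0,"fingers":1},
])

```text
clock: 3.78
eef_pos: [0.6617, -0.0158, 0.1539]
tool_rot: [0.705, 0.709, 0.002, 0.001]
ft_force: [1.0, -1.1, -1.8]
grip_width: 0.0592
grasp_force: 65.3
```

Run:
```python
from h import *
s=Cam('side');t=Cam('top');o=bot.get_obs()
print(np.round(o['eef_pos'],4),np.round(o['tool_rot'],4),o['grip_width'],o['ft_force'])
a=crop(s.img,330,80,480,230,2.6);b=crop(t.img,215,80,365,230,2.6)
cv2.imwrite('pics/c.png',np.hstack([a,b]))
print([np.round(s.proj(p),1) for p in ([.6605,-.0193,.084],[.6605-.041,-.0193,.084],[.6605+.041,-.0193,.084])])
```

```text
[ 0.6596 -0.0173  0.1534] [7.053e-01 7.089e-01 5.000e-04 5.000e-04] 0.05934798411263901 [-0.79651752 -0.95290827 -1.13502894]
[array([395.4, 168.2]), array([378.4, 168.1]), array([412.3, 168.2])]
```

View pics/c.png

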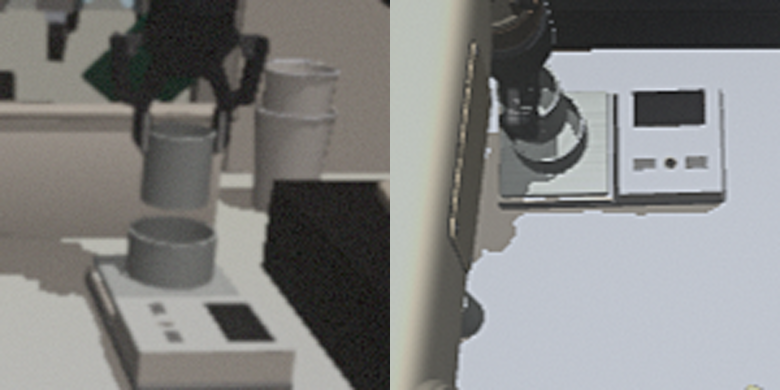

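The side view shows the medium beaker (crop centre ~176) above the large one (~171), with the offset explained by the swing at that moment. It is clear and upright, so I lower it.

Emit:
carry_out([
  {"dx":-2.8,"dy":0.8,"dz":0,"twist":0,"fingers":1},
  {"dx":-2.8,"dy":0.8,"dz":10,"twist":0,"fingers":1},
  {"dx":-2.8,"dy":0.8,"dz":25,"twist":0,"fingers":1},
  {"dx":-2.8,"dy":0.8,"dz":40,"twist":0,"fingers":1},
  {"dx":-2.8,"dy":0.8,"dz":50,"twist":0,"fingers":1},
])

```text
clock: 4.3
eef_pos: [0.6576, -0.0226, 0.1022]
tool_rot: [0.707, 0.707, 0.0, -0.0]
ft_force: [1.4, 0.9, -0.0]
grip_width: 0.0591
grasp_force: 65.5
```

Emit:
carry_out([
  {"dx":0,"dy":0,"dz":6,"twist":0,"fingers":1},
  {"dx":0,"dy":0,"dz":11,"twist":0,"fingers":1},
  {"dx":0,"dy":0,"dz":15,"twist":0,"fingers":1},
  {"dx":0,"dy":0,"dz":15,"twist":0,"fingers":1},
  {"dx":0,"dy":0,"dz":15,"twist":0,"fingers":1},
])

```text
clock: 4.72
eef_pos: [0.6585, -0.0219, 0.0884]
tool_rot: [0.706, 0.708, -0.0, -0.0]
ft_force: [0.5, 0.6, -0.7]
grip_width: 0.0593
grasp_force: 65.3
```

Emit:
carry_out([
  {"dx":1.5,"dy":1.5,"dz":1,"twist":0,"fingers":1},
  {"dx":1.5,"dy":1.5,"dz":2,"twist":0,"fingers":1},
  {"dx":1.5,"dy":1.5,"dz":2,"twist":0,"fingers":0.2},
  {"dx":1.5,"dy":1.5,"dz":2,"twist":0,"fingers":-0.5},
  {"dx":1.5,"dy":1.5,"dz":2,"twist":0,"fingers":-1},
])

```text
clock: 5.13
eef_pos: [0.6605, -0.0202, 0.0868]
tool_rot: [0.706, 0.708, 0.0, 0.0]
ft_force: [-0.7, -0.6, 0.1]
grip_width: 0.0746
grasp_force: 0.0
```

Emit:
carry_out([
  {"dx":0,"dy":0,"dz":0,"twist":0,"fingers":-1},
  {"dx":0,"dy":0,"dz":0,"twist":0,"fingers":-1},
  {"dx":0,"dy":0,"dz":-20,"twist":0,"fingers":-1},
  {"dx":0,"dy":0,"dz":-50,"twist":0,"fingers":-1},
  {"dx":0,"dy":0,"dz":-85,"twist":0,"fingers":-1},
])

```text
clock: 5.55
eef_pos: [0.6585, -0.0202, 0.1699]
tool_rot: [0.706, 0.708, -0.002, -0.002]
ft_force: [0.8, 0.1, 0.1]
grip_width: 0.0854
grasp_force: 0.0
```

Emit:
carry_out([
  {"dx":16,"dy":-31,"dz":-5,"twist":0,"fingers":-1},
  {"dx":33,"dy":-64,"dz":-10,"twist":0,"fingers":-1},
  {"dx":50,"dy":-97,"dz":-10,"twist":0,"fingers":-1},
  {"dx":67,"dy":-130,"dz":-10,"twist":0,"fingers":-1},
  {"dx":84,"dy":-163,"dz":-10,"twist":0,"fingers":-1},
])

```text
clock: 5.97
eef_pos: [0.4955, 0.0639, 0.1817]
tool_rot: [0.706, 0.708, 0.001, 0.0]
ft_force: [0.5, 1.9, 1.1]
grip_width: 0.0851
grasp_force: 0.0
```

Emit:
carry_out([
  {"dx":12.5,"dy":-24,"dz":10,"twist":0,"fingers":-1},
  {"dx":12.5,"dy":-24,"dz":30,"twist":0,"fingers":-1},
  {"dx":12.5,"dy":-24,"dz":50,"twist":0,"fingers":-1},
  {"dx":12.5,"dy":-24,"dz":50,"twist":0,"fingers":-1},
  {"dx":12.5,"dy":-24,"dz":50,"twist":0,"fingers":-1},
])

```text
clock: 6.38
eef_pos: [0.4722, 0.0758, 0.1311]
tool_rot: [0.706, 0.708, -0.001, -0.001]
ft_force: [0.4, -0.1, 0.4]
grip_width: 0.0855
grasp_force: 0.0
```

Run:
```python
from h import *
s=Cam('side');t=Cam('top');o=bot.get_obs()
print(np.round(o['eef_pos'],4),np.round(o['tool_rot'],4),o['grip_width'],o['ft_force'])
a=crop(s.img,290,110,440,240,2.6);b=crop(t.img,215,80,365,210,2.6)
cv2.imwrite('pics/d.png',np.hstack([a,b]))
```

```text
[0.4739 0.0758 0.1324] [7.063e-01 7.079e-01 7.000e-04 5.000e-04] 0.08522049267406856 [0.4020262  0.39904059 0.09061338]
```

View pics/d.png

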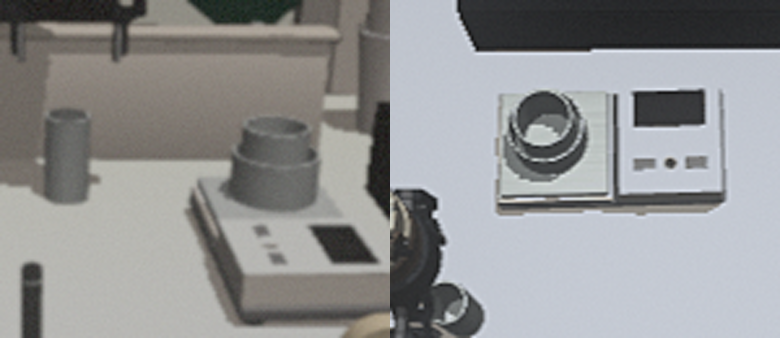

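The medium beaker is seated in the large one (side crop: rims ~277 against 275, small visible offset). The small beaker stands untouched under the open fingers. I descend on it, and measure the nested rim by profile.

Emit:
carry_out([
  {"dx":0.6,"dy":-2,"dz":10,"twist":0,"fingers":-1},
  {"dx":0.6,"dy":-2,"dz":30,"twist":0,"fingers":-1},
  {"dx":0.6,"dy":-2,"dz":50,"twist":0,"fingers":-1},
  {"dx":0.6,"dy":-2,"dz":62,"twist":0,"fingers":-1},
  {"dx":0.6,"dy":-2,"dz":68,"twist":0,"fingers":-1},
])

```text
clock: 6.9
eef_pos: [0.4711, 0.0762, 0.0628]
tool_rot: [0.706, 0.708, -0.0, -0.0]
ft_force: [-0.9, 0.4, -1.0]
grip_width: 0.0853
grasp_force: 0.0
```

Emit:
carry_out([
  {"dx":0,"dy":0,"dz":0,"twist":0,"fingers":-0.3},
  {"dx":0,"dy":0,"dz":0,"twist":0,"fingers":0},
  {"dx":0,"dy":0,"dz":0,"twist":0,"fingers":0.5},
  {"dx":0,"dy":0,"dz":0,"twist":0,"fingers":1},
  {"dx":0,"dy":0,"dz":0,"twist":0,"fingers":1},
])

```text
clock: 7.32
eef_pos: [0.4726, 0.0766, 0.065]
tool_rot: [0.706, 0.708, 0.002, 0.001]
ft_force: [0.1, -0.7, 5.1]
grip_width: 0.0434
grasp_force: 61.5
```

Run:
```python
from h import *
t=Cam('top');s=Cam('side');o=bot.get_obs()
print(np.round(o['eef_pos'],4),np.round(o['tool_rot'],4),o['grip_width'],o['ft_force'])
g=cv2.cvtColor(t.img,cv2.COLOR_BGR2GRAY)
print(g[110:150,255:295:1][::2,:])
gs=cv2.cvtColor(s.img,cv2.COLOR_BGR2GRAY)
for r in (156,158,160,162,164,166): print(r,gs[r,376:420])
a=crop(t.img,250,100,300,155,5);b=crop(s.img,365,145,425,200,5)
cv2.imwrite('pics/e.png',np.hstack([a,b]))
```

```text
[0.4726 0.0766 0.065 ] [0.7062 0.708  0.0016 0.0012] 0.043519793608204176 [0.65845203 0.12258784 6.70515964]
[[196 197 198 197 199 197 198 196 197 197 196 197 196 198 198 198 195 197
  195 196 196 196 197 196 196 197 196 195 196 196 196 197 198 196 197 198
  197 196 197 196]
 [198 197 197 197 197 196 197 198 198 198 196 197 198 197 197 198 197 198
  198 198 198 198 199 199 196 197 196 197 196 197 197 198 197 197 196 197
  197 198 197 197]
 [197 198 199 199 197 199 198 198 197 196 198 198 199 200 195 190 186 186
  189 191 191 190 194 189 187 200 201 197 197 196 198 197 198 197 196 199
  197 197 197 198]
 [199 186 159 164 177 178 178 176 181 183 185 184 193 172  92  47  53  58
   60  60  58  53  45  86 168 162 123 171 192 190 187 187 186 184 186 184
  185 185 184 185]
 [200 181 150 170 191 189 188 191 186 190 172 107  55  62  65  65  67  68
   68  65  67  68  67  64  60  49 126 158 102  91 164 198 189 188 187 188
  189 190 188 190]
 [200 189 160 170 191 190 187 187 200 153  50  66  70  65  68  67  70  69
   68  67  69  68  67  67  66  66  60  89 128 104  76 164 202 195 193 192
  191 19
[... 2753 characters left out ...]
2  76  86 112 122 120 110 114 114 111 110
 106 104 102 100  96  95  87  88  84  81  82  85  95 108 119 123 121 120
 129 151 178 183 180 180 174 175]
162 [118 119 117 120 116 119 108  78  72  68  71  76  79  93  99  98  94 101
 111 118 130 127 119 123 126 130 126 120 109 101 102 103  98 101 115 121
 138 160 177 183 181 181 181 180]
164 [115 113 120 118 122 116 104  77  67  75  75  79  79  80  88  91  92  91
  99  94  99  98 101 106 107 107 106 106 103 106  99  97  97 108 115 121
 141 165 180 182 183 180 182 182]
166 [113 115 121 127 131  95  76  65  71  75  75  82  76  88  91  91  92  94
  97  98  99 100 102 106 105 107 104 107 107 106  99  99 100 109 120 128
 145 174 183 182 181 180 179 181]
```

View pics/e.png

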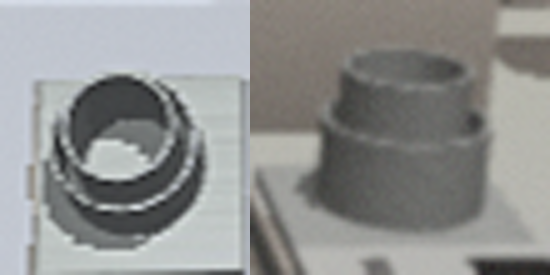

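The nested medium beaker's rim is centred at (119,127) in the top crop and (155,69) in the side crop, and it looks level and seated.

Run:
```python
from h import *
t=Cam('top');s=Cam('side')
print(tri(t,(273.4,125.0),s,(395.6,158.4)),t.onz((273.4,125),.110))
```

```text
(array([ 0.65974186, -0.01839569,  0.10849828]), np.float64(0.001458091165005)) [ 0.65992847 -0.01867348  0.11      ]
```

Emit:
carry_out([
  {"dx":0,"dy":0,"dz":-20,"twist":0,"fingers":1},
  {"dx":0,"dy":0,"dz":-50,"twist":0,"fingers":1},
  {"dx":0,"dy":0,"dz":-85,"twist":0,"fingers":1},
  {"dx":0,"dy":10,"dz":-120,"twist":0,"fingers":1},
  {"dx":-10,"dy":25,"dz":-142,"twist":0,"fingers":1},
])

```text
clock: 7.93
eef_pos: [0.4961, 0.0677, 0.2092]
tool_rot: [0.705, 0.709, 0.002, 0.001]
ft_force: [0.5, 0.4, -0.1]
grip_width: 0.0437
grasp_force: 61.7
```

Emit:
carry_out([
  {"dx":-17,"dy":33,"dz":0,"twist":0,"fingers":1},
  {"dx":-34,"dy":66,"dz":0,"twist":0,"fingers":1},
  {"dx":-51,"dy":100,"dz":0,"twist":0,"fingers":1},
  {"dx":-68,"dy":133,"dz":0,"twist":0,"fingers":1},
  {"dx":-84,"dy":160,"dz":0,"twist":0,"fingers":1},
])

```text
clock: 8.35
eef_pos: [0.6579, -0.0182, 0.205]
tool_rot: [0.706, 0.708, 0.0, 0.0]
ft_force: [-0.0, -0.9, -1.1]
grip_width: 0.0436
grasp_force: 61.6
```

Emit:
carry_out([
  {"dx":0,"dy":2,"dz":0,"twist":0,"fingers":1},
  {"dx":0,"dy":2,"dz":0,"twist":0,"fingers":1},
  {"dx":0,"dy":2,"dz":0,"twist":0,"fingers":1},
  {"dx":0,"dy":2,"dz":0,"twist":0,"fingers":1},
  {"dx":0,"dy":2,"dz":0,"twist":0,"fingers":1},
])

```text
clock: 8.77
eef_pos: [0.6572, -0.0162, 0.2061]
tool_rot: [0.706, 0.708, 0.0, -0.0]
ft_force: [0.2, 1.1, -0.7]
grip_width: 0.0438
grasp_force: 61.8
```

Emit:
carry_out([
  {"dx":-2.3,"dy":2.6,"dz":5,"twist":0,"fingers":1},
  {"dx":-2.3,"dy":2.6,"dz":15,"twist":0,"fingers":1},
  {"dx":-2.3,"dy":2.6,"dz":22,"twist":0,"fingers":1},
  {"dx":-2.3,"dy":2.6,"dz":22,"twist":0,"fingers":1},
  {"dx":-2.3,"dy":2.6,"dz":22,"twist":0,"fingers":1},
])

```text
clock: 9.18
eef_pos: [0.6599, -0.0193, 0.182]
tool_rot: [0.706, 0.708, -0.001, -0.001]
ft_force: [0.8, 0.6, -0.7]
grip_width: 0.0433
grasp_force: 61.8
```

Run:
```python
from h import *
s=Cam('side');o=bot.get_obs()
print(np.round(o['eef_pos'],4))
g=cv2.GaussianBlur(cv2.cvtColor(s.img,cv2.COLOR_BGR2GRAY),(1,5),0)
p=o['eef_pos'];
for z in (.125,.135,.15):
    q=s.proj([p[0],p[1]-.023,z]); r=int(round(q[1])); print(z,q, s.proj([p[0]-.023,p[1],z])[0],s.proj([p[0]+.023,p[1],z])[0]); print(g[r,375:420])
```

```text
[ 0.6603 -0.0193  0.1827]
0.125 [398.92213296 154.80257489] 387.20862471397743 406.4746134433451
[123 121 123 121 123 123 122 122 119 114 106  94  80  73  78  80  84  90
  91  95  98 103 104 106 105 106 105 103 101  94  96 109 122 125 123 123
 124 122 122 117 109 108 107 108 107]
0.135 [399.32174523 150.65876852] 387.5556648015533 406.89457063843776
[126 126 125 126 124 127 127 125 127 126 127 117  93  71  71  79  84  88
  92  94  97 101 104 106 107 106 105 101 101  99  94 101 118 125 127 128
 127 126 130 145 156 156 157 159 159]
0.15 [399.9270566  144.38195135] 388.08124401671057 407.53056617482525
[132 132 132 132 131 131 133 131 131 132 133 133 118  81  67  70  78  83
  90  91  93  95 101 102 106 104 104 103 103 100  97  96 110 129 132 131
 133 132 134 121 102  93 107 121 124]
```

The beaker edges fall within half a pixel of the prediction, so alignment is good to about 1 mm. I lower it in.

Emit:
carry_out([
  {"dx":0.8,"dy":0.3,"dz":8,"twist":0,"fingers":1},
  {"dx":0.8,"dy":0.3,"dz":18,"twist":0,"fingers":1},
  {"dx":0.8,"dy":0.3,"dz":28,"twist":0,"fingers":1},
  {"dx":0.8,"dy":0.3,"dz":38,"twist":0,"fingers":1},
  {"dx":0.8,"dy":0.3,"dz":46,"twist":0,"fingers":1},
])

```text
clock: 9.65
eef_pos: [0.6603, -0.0186, 0.1352]
tool_rot: [0.706, 0.708, -0.001, -0.001]
ft_force: [0.0, -0.5, -1.5]
grip_width: 0.0437
grasp_force: 61.8
```

Emit:
carry_out([
  {"dx":0,"dy":0,"dz":6,"twist":0,"fingers":1},
  {"dx":0,"dy":0,"dz":12,"twist":0,"fingers":1},
  {"dx":0,"dy":0,"dz":18,"twist":0,"fingers":1},
  {"dx":0,"dy":0,"dz":20,"twist":0,"fingers":1},
  {"dx":0,"dy":0,"dz":20,"twist":0,"fingers":1},
])

```text
clock: 10.07
eef_pos: [0.6607, -0.0186, 0.1165]
tool_rot: [0.706, 0.708, -0.0, -0.0]
ft_force: [0.7, 0.1, -1.8]
grip_width: 0.0438
grasp_force: 61.8
```

Free so far. The last 2 mm, then release and retreat upward.

Emit:
carry_out([
  {"dx":0,"dy":0,"dz":1.5,"twist":0,"fingers":1},
  {"dx":0,"dy":0,"dz":2.5,"twist":0,"fingers":1},
  {"dx":0,"dy":0,"dz":2.5,"twist":0,"fingers":0.3},
  {"dx":0,"dy":0,"dz":2.5,"twist":0,"fingers":-0.3},
  {"dx":0,"dy":0,"dz":2.5,"twist":0,"fingers":-1},
])

```text
clock: 10.48
eef_pos: [0.6615, -0.0186, 0.1155]
tool_rot: [0.706, 0.708, 0.0, 0.0]
ft_force: [0.1, -0.5, 0.0]
grip_width: 0.0658
grasp_force: 0.0
```

Emit:
carry_out([
  {"dx":0,"dy":0,"dz":2.5,"twist":0,"fingers":-1},
  {"dx":0,"dy":0,"dz":2.5,"twist":0,"fingers":-1},
  {"dx":0,"dy":0,"dz":-20,"twist":0,"fingers":-1},
  {"dx":0,"dy":0,"dz":-50,"twist":0,"fingers":-1},
  {"dx":0,"dy":0,"dz":-85,"twist":0,"fingers":-1},
])

```text
clock: 10.9
eef_pos: [0.6596, -0.0186, 0.1984]
tool_rot: [0.706, 0.708, -0.002, -0.002]
ft_force: [1.3, 0.4, 0.6]
grip_width: 0.085
grasp_force: 0.0
```

Emit:
carry_out([
  {"dx":-20,"dy":0,"dz":0,"twist":0,"fingers":-1},
  {"dx":-58,"dy":0,"dz":0,"twist":0,"fingers":-1},
  {"dx":-96,"dy":-15,"dz":0,"twist":0,"fingers":-1},
  {"dx":-132,"dy":-35,"dz":0,"twist":0,"fingers":-1},
  {"dx":-165,"dy":-60,"dz":0,"twist":0,"fingers":-1},
])

```text
clock: 11.32
eef_pos: [0.6014, -0.1855, 0.1994]
tool_rot: [0.706, 0.708, 0.0, 0.0]
ft_force: [0.7, 0.7, -0.3]
grip_width: 0.0849
grasp_force: 0.0
```

Emit:
carry_out([
  {"dx":-30,"dy":-28,"dz":0,"twist":0,"fingers":-1},
  {"dx":-60,"dy":-56,"dz":0,"twist":0,"fingers":-1},
  {"dx":-90,"dy":-84,"dz":0,"twist":0,"fingers":-1},
  {"dx":-120,"dy":-112,"dz":0,"twist":0,"fingers":-1},
  {"dx":-150,"dy":-140,"dz":0,"twist":0,"fingers":-1},
])

```text
clock: 11.73
eef_pos: [0.4603, -0.3353, 0.2001]
tool_rot: [0.706, 0.708, 0.0, 0.0]
ft_force: [1.0, -0.7, 0.0]
grip_width: 0.0855
grasp_force: 0.0
```

Emit:
carry_out([
  {"dx":-12,"dy":-15,"dz":0,"twist":0,"fingers":-0.5},
  {"dx":-21,"dy":-28.3,"dz":5,"twist":0,"fingers":-0.2},
  {"dx":-21,"dy":-28.3,"dz":20,"twist":0,"fingers":0},
  {"dx":-21,"dy":-28.3,"dz":40,"twist":0,"fingers":0},
  {"dx":-21,"dy":-28.3,"dz":50,"twist":0,"fingers":0},
])

```text
clock: 12.15
eef_pos: [0.4324, -0.3551, 0.1482]
tool_rot: [0.707, 0.708, -0.0, -0.001]
ft_force: [0.3, 0.4, -0.9]
grip_width: 0.0427
grasp_force: 0.0
```

Emit:
carry_out([
  {"dx":0,"dy":0,"dz":0,"twist":0,"fingers":0},
  {"dx":0,"dy":0,"dz":0,"twist":0,"fingers":0},
  {"dx":0,"dy":0,"dz":0,"twist":0,"fingers":0},
  {"dx":0,"dy":0,"dz":0,"twist":0,"fingers":0},
  {"dx":0,"dy":0,"dz":0,"twist":0,"fingers":0},
])

```text
clock: 12.57
eef_pos: [0.4344, -0.3555, 0.1509]
tool_rot: [0.706, 0.708, 0.0, 0.001]
ft_force: [0.7, 0.9, 0.3]
grip_width: 0.043
grasp_force: 0.0
```

Emit:
carry_out([
  {"dx":-1,"dy":-2.2,"dz":15,"twist":0,"fingers":0},
  {"dx":-1,"dy":-2.2,"dz":35,"twist":0,"fingers":0},
  {"dx":-1,"dy":-2.2,"dz":55,"twist":0,"fingers":0},
  {"dx":-1,"dy":-2.2,"dz":73,"twist":0,"fingers":0},
  {"dx":-1,"dy":-2.2,"dz":82,"twist":0,"fingers":0},
])

```text
clock: 12.98
eef_pos: [0.4307, -0.3554, 0.0661]
tool_rot: [0.706, 0.708, -0.0, -0.001]
ft_force: [-1.4, 0.9, 0.4]
grip_width: 0.0424
grasp_force: 0.0
```

Emit:
carry_out([
  {"dx":0,"dy":0,"dz":0,"twist":0,"fingers":0.2},
  {"dx":0,"dy":0,"dz":0,"twist":0,"fingers":0.4},
  {"dx":0,"dy":0,"dz":0,"twist":0,"fingers":0.7},
  {"dx":0,"dy":0,"dz":0,"twist":0,"fingers":1},
  {"dx":0,"dy":0,"dz":0,"twist":0,"fingers":1},
])

```text
clock: 13.4
eef_pos: [0.4323, -0.3569, 0.0693]
tool_rot: [0.706, 0.708, 0.0, 0.001]
ft_force: [0.3, 0.7, 3.1]
grip_width: 0.0124
grasp_force: 58.5
```

Emit:
carry_out([
  {"dx":0,"dy":0,"dz":0,"twist":0,"fingers":1},
  {"dx":0,"dy":0,"dz":0,"twist":0,"fingers":1},
  {"dx":0,"dy":0,"dz":0,"twist":0,"fingers":1},
  {"dx":0,"dy":0,"dz":0,"twist":0,"fingers":1},
  {"dx":0,"dy":0,"dz":0,"twist":0,"fingers":1},
])

```text
clock: 13.82
eef_pos: [0.4323, -0.357, 0.0693]
tool_rot: [0.706, 0.708, 0.0, 0.002]
ft_force: [-0.2, 0.2, 6.0]
grip_width: 0.0121
grasp_force: 58.8
```

Emit:
carry_out([
  {"dx":0,"dy":0,"dz":-15,"twist":0,"fingers":1},
  {"dx":0,"dy":0,"dz":-40,"twist":0,"fingers":1},
  {"dx":0,"dy":0,"dz":-70,"twist":0,"fingers":1},
  {"dx":0,"dy":0,"dz":-100,"twist":0,"fingers":1},
  {"dx":10,"dy":8,"dz":-110,"twist":0,"fingers":1},
])

```text
clock: 14.23
eef_pos: [0.4402, -0.3486, 0.1824]
tool_rot: [0.707, 0.707, -0.0, 0.004]
ft_force: [0.9, -0.6, 0.4]
grip_width: 0.0122
grasp_force: 58.9
```

Emit:
carry_out([
  {"dx":27,"dy":26,"dz":0,"twist":0,"fingers":1},
  {"dx":54,"dy":52,"dz":0,"twist":0,"fingers":1},
  {"dx":81,"dy":78,"dz":0,"twist":0,"fingers":1},
  {"dx":108,"dy":104,"dz":0,"twist":0,"fingers":1},
  {"dx":135,"dy":130,"dz":0,"twist":0,"fingers":1},
])

```text
clock: 14.65
eef_pos: [0.5698, -0.2087, 0.177]
tool_rot: [0.706, 0.708, -0.0, -0.001]
ft_force: [0.3, -1.2, -0.1]
grip_width: 0.0118
grasp_force: 58.9
```

Emit:
carry_out([
  {"dx":27,"dy":26,"dz":0,"twist":0,"fingers":1},
  {"dx":54,"dy":52,"dz":5,"twist":0,"fingers":1},
  {"dx":64,"dy":63,"dz":20,"twist":0,"fingers":1},
  {"dx":64,"dy":63,"dz":35,"twist":0,"fingers":1},
  {"dx":64,"dy":63,"dz":40,"twist":0,"fingers":1},
])

```text
clock: 15.07
eef_pos: [0.6306, -0.1444, 0.1335]
tool_rot: [0.705, 0.709, -0.002, -0.003]
ft_force: [-0.1, 0.2, -1.1]
grip_width: 0.0121
grasp_force: 58.9
```

Emit:
carry_out([
  {"dx":0,"dy":0,"dz":0,"twist":0,"fingers":1},
  {"dx":0,"dy":0,"dz":0,"twist":0,"fingers":1},
  {"dx":0,"dy":0,"dz":0,"twist":0,"fingers":1},
  {"dx":0,"dy":0,"dz":0,"twist":0,"fingers":1},
  {"dx":0,"dy":0,"dz":0,"twist":0,"fingers":1},
])

```text
clock: 15.48
eef_pos: [0.6322, -0.1476, 0.1391]
tool_rot: [0.707, 0.708, 0.001, 0.001]
ft_force: [-0.4, 0.7, -0.1]
grip_width: 0.0118
grasp_force: 59.0
```

Run:
```python
from h import *
t=Cam('top');s=Cam('side');o=bot.get_obs();p=o['eef_pos']
print(np.round(p,4),np.round(o['tool_rot'],4),o['grip_width'],o['ft_force'])
M=R.from_quat(o['tool_rot']).as_matrix(); tip=p+M@[0,0,.063]
print('tip',tip,t.proj(tip),s.proj(tip),'hole',t.proj([.6335,-.1478,.048]),s.proj([.6335,-.1478,.048]))
cv2.imwrite('pics/f.png',np.hstack([crop(s.img,360,120,440,220,5),crop(t.img,250,80,330,180,5)]))
```

```text
[ 0.6321 -0.1473  0.1388] [7.065e-01 7.077e-01 4.000e-04 6.000e-04] 0.011955757964940297 [-0.38865317 -0.87713287 -0.30686272]
tip [ 0.63219814 -0.14729132  0.07575078] [322.18845467 139.35696477] [394.21800219 191.96358714] hole [322.6110228  142.27117216] [393.73350678 203.88778151]
```

View pics/f.png

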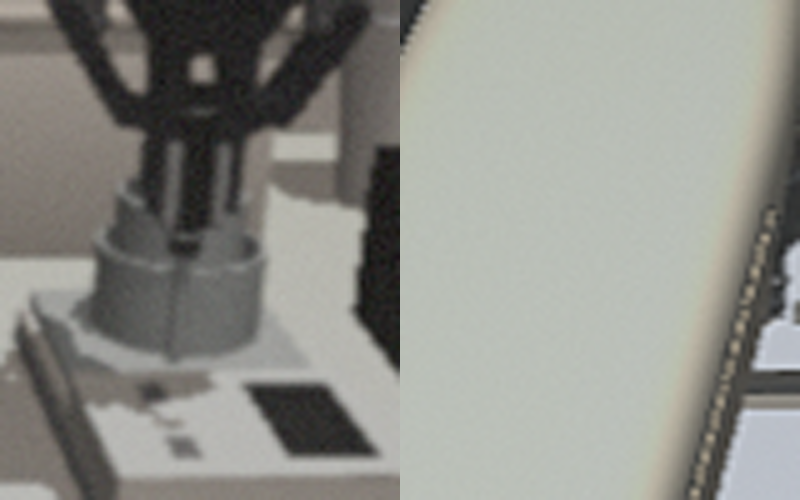

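The side crop shows the stylus vertical with its tip at (172,358), i.e. px (394.0,191.2), almost above the hole, and the large and medium beakers well nested. The gripper hides the small one, so I step aside briefly to check its seating numerically before pressing.

Emit:
carry_out([
  {"dx":0,"dy":-25,"dz":-5,"twist":0,"fingers":1},
  {"dx":0,"dy":-60,"dz":-10,"twist":0,"fingers":1},
  {"dx":0,"dy":-95,"dz":-10,"twist":0,"fingers":1},
  {"dx":0,"dy":-120,"dz":-10,"twist":0,"fingers":1},
  {"dx":0,"dy":-120,"dz":-10,"twist":0,"fingers":1},
])

```text
clock: 16.0
eef_pos: [0.5061, -0.1466, 0.1478]
tool_rot: [0.707, 0.707, -0.001, -0.002]
ft_force: [-0.5, 0.3, -0.9]
grip_width: 0.0123
grasp_force: 58.9
```

Run:
```python
from h import *
s=Cam('side');t=Cam('top')
print(bot.get_obs()['eef_pos'])
g=cv2.cvtColor(s.img,cv2.COLOR_BGR2GRAY)
for n,z,r in(('small',.136,.023),('med',.110,.031),('large',.084,.041)):
    print(n,'c',s.proj([.66,-.0187,z]).round(1),'L',s.proj([.66-r,-.0187,z]).round(1),'R',s.proj([.66+r,-.0187,z]).round(1),'back',s.proj([.66,-.0187+r,z]).round(1),'front',s.proj([.66,-.0187-r,z]).round(1))
print('cols 394-401 mean by row');
for r in range(134,182): print(r,int(g[r,395:401].mean()),g[r,380:416:2])
```

```text
[ 0.51160199 -0.14728893  0.14874516]
small c [397.1 147.2] L [387.4 147.2] R [406.7 147.3] back [395.1 144.4] front [399.2 150.2]
med c [396.1 157.7] L [383.2 157.7] R [409.  157.8] back [393.5 153.7] front [398.9 162. ]
large c [395.1 168.1] L [378.2 168. ] R [412.  168.1] back [391.7 162.5] front [398.7 174. ]
cols 394-401 mean by row
134 142 [141 144 140 141 140 140 140 144 144 142 144 142 140 142 142 145 142 143]
135 141 [139 143 139 142 144 142 144 142 141 142 141 139 142 141 141 140 140 142]
136 140 [141 141 140 139 137 141 140 140 140 140 143 143 142 141 140 139 140 139]
137 140 [142 139 141 140 136 141 138 142 143 140 139 139 141 141 140 141 141 137]
138 138 [137 138 139 140 139 138 138 139 138 138 141 137 139 139 138 141 141 140]
139 138 [139 138 138 136 138 135 140 138 137 138 140 137 140 135 138 139 140 138]
140 137 [138 138 135 137 136 134 137 136 137 136 139 140 140 138 138 135 138 134]
141 136 [136 136 138 137 137 135 135 133 138 137 138 139 137 137 138 136 136 130]
142 136 [133 137 137 136 136 134 136 137 138 137 136 136 138 138 138 135 138 128]
143 134 [136 134 137 1
[... 2472 characters left out ...]
109 111 115 118 115 116 122 132 109 118 178]
174 121 [ 65  76  78  88  90 102 106 107 119 127 128 119 112 114 117 102 125 179]
175 109 [ 71  75  74  85  84  98  95 100 109 109 110 113 108 105 102 102 129 182]
176 105 [ 71  75  77  86  88  92  94  97  99 110 111 108 108 105 107 100 133 182]
177 106 [ 69  74  83  83  89  96  99 101 108 106 110 111 108 108 104 103 136 183]
178 104 [ 71  78  79  86  93  94 100 101 100 104 111 108 111 110 108  98 142 185]
179 105 [ 73  80  85  89  90  95  98 102 101 106 107 108 108 106 104 100 144 184]
180 106 [ 74  78  82  89  95  98 103 105 106 106 109 110 109 106 105  98 147 184]
181 105 [ 74  78  83  90  93  96  97 101 107 105 108 105 107 104 103 103 141 179]
```

All three front-rim highlights (rows 150, 162, 174) match the seated predictions (150.2, 162.0, 174.0). Going back over the hole.

Emit:
carry_out([
  {"dx":-0.5,"dy":30,"dz":0,"twist":0,"fingers":1},
  {"dx":-0.5,"dy":65,"dz":0,"twist":0,"fingers":1},
  {"dx":-0.5,"dy":98,"dz":0,"twist":0,"fingers":1},
  {"dx":-0.5,"dy":118,"dz":5,"twist":0,"fingers":1},
  {"dx":-0.5,"dy":122,"dz":12,"twist":0,"fingers":1},
])

```text
clock: 16.52
eef_pos: [0.6395, -0.1471, 0.1359]
tool_rot: [0.706, 0.709, 0.002, 0.002]
ft_force: [-0.7, -0.0, 0.4]
grip_width: 0.0117
grasp_force: 58.9
```

Emit:
carry_out([
  {"dx":0,"dy":0,"dz":5,"twist":0,"fingers":1},
  {"dx":0,"dy":0,"dz":10,"twist":0,"fingers":1},
  {"dx":0,"dy":0,"dz":15,"twist":0,"fingers":1},
  {"dx":0,"dy":0,"dz":15,"twist":0,"fingers":1},
  {"dx":0,"dy":0,"dz":15,"twist":0,"fingers":1},
])

```text
clock: 16.93
eef_pos: [0.6328, -0.1473, 0.1207]
tool_rot: [0.706, 0.708, -0.0, -0.0]
ft_force: [0.1, -1.1, 0.1]
grip_width: 0.0122
grasp_force: 58.9
```

Run:
```python
from h import *
s=Cam('side');o=bot.get_obs();p=o['eef_pos']
print(np.round(p,4),np.round(o['tool_rot'],4))
M=R.from_quat(o['tool_rot']).as_matrix()
g=cv2.cvtColor(s.img,cv2.COLOR_BGR2GRAY)
for d in(.03,.045,.055,.063): q=s.proj(p+M@[0,0,d]); print(d,q)
for r in range(184,210): print(r,g[r,384:404])
```

```text
[ 0.6333 -0.1474  0.1213] [7.064e-01 7.079e-01 0.000e+00 1.000e-04]
0.03 [395.38341692 185.24071568]
0.045 [394.75998287 191.7530496 ]
0.055 [394.34872277 196.04903425]
0.063 [394.02219285 199.45993539]
184 [ 82  87  89  90  89  94 100  97  99  93  84  88  85  96 105 106 105 107
 110 103]
185 [ 83  87  86  86  91  96  89  97  95  92  82  87  90  93 109 107 110 103
 106 107]
186 [ 84  85  88  89  89  93  99 100  97  96  90  90  93  95 107 105 105 104
 108 107]
187 [ 80  82  87  90  92  93  95  98  96  94  88  89  89  95 108 110 110 107
 107 105]
188 [102  95  87  88  92  92  98  98  92  91  90  95  94  96 106 106 105 105
 106 105]
189 [135 122 114 109 101  97  94 101  98  90  93 101 105 105 103 107 112 108
 108 107]
190 [158 153 149 138 129 124 123 121 112  96  92 101 109 111 111 108 113 110
 113 116]
191 [159 161 159 157 153 155 153 147 137 109  99 106 119 124 130 133 134 135
 132 136]
192 [161 161 160 157 157 160 159 156 145 113  96 109 130 150 156 155 155 156
 153 155]
193 [153 155 156 155 155 157 156 151 139 108  97 112 137 154 157 153 153 154
 153 154]
194 [126 136 139 137 140 13
[... 664 characters left out ...]
185]
202 [156 170 168 146 140 138 131 127 142 171 176 183 184 185 183 185 184 184
 185 183]
203 [179 184 184 180 177 175 161 131 135 164 170 174 176 181 185 185 183 182
 183 183]
204 [186 186 183 185 183 182 167 136 129 133 137 143 159 175 184 185 182 183
 183 183]
205 [184 184 185 183 183 182 174 167 159 150 146 154 167 179 183 182 183 182
 183 183]
206 [183 186 185 183 181 182 182 181 179 169 166 167 168 177 179 183 185 184
 184 184]
207 [184 184 184 182 182 184 184 180 173 151 136 139 141 144 160 178 184 183
 183 182]
208 [185 183 183 184 182 183 185 184 173 147 121 110 110 114 132 162 180 184
 184 183]
209 [185 184 182 183 184 183 185 183 179 165 127 111 107 106 120 145 175 182
 183 183]
```

The shank lies about 0.35 px (0.8 mm) short of the hole's centre in the side view, so I correct that and lower the tip into the hole.

Emit:
carry_out([
  {"dx":0,"dy":0.8,"dz":0,"twist":0,"fingers":1},
  {"dx":0,"dy":0.8,"dz":5,"twist":0,"fingers":1},
  {"dx":0,"dy":0.8,"dz":10,"twist":0,"fingers":1},
  {"dx":0,"dy":0.8,"dz":15,"twist":0,"fingers":1},
  {"dx":0,"dy":0.8,"dz":20,"twist":0,"fingers":1},
])

```text
clock: 17.4
eef_pos: [0.6345, -0.1471, 0.1001]
tool_rot: [0.706, 0.708, -0.0, -0.0]
ft_force: [0.4, -0.3, -0.3]
grip_width: 0.0122
grasp_force: 58.9
```

Emit:
carry_out([
  {"dx":0,"dy":0,"dz":2,"twist":0,"fingers":1},
  {"dx":0,"dy":0,"dz":4,"twist":0,"fingers":1},
  {"dx":0,"dy":0,"dz":6,"twist":0,"fingers":1},
  {"dx":0,"dy":0,"dz":6,"twist":0,"fingers":1},
  {"dx":0,"dy":0,"dz":6,"twist":0,"fingers":1},
])

```text
clock: 17.82
eef_pos: [0.6347, -0.1472, 0.0948]
tool_rot: [0.706, 0.708, -0.0, -0.0]
ft_force: [0.3, 0.5, -0.6]
grip_width: 0.012
grasp_force: 58.9
```

Emit:
carry_out([
  {"dx":0,"dy":0,"dz":2,"twist":0,"fingers":1},
  {"dx":0,"dy":0,"dz":4,"twist":0,"fingers":1},
  {"dx":0,"dy":0,"dz":6,"twist":0,"fingers":1},
  {"dx":0,"dy":0,"dz":8,"twist":0,"fingers":1},
  {"dx":0,"dy":0,"dz":8,"twist":0,"fingers":1},
])

```text
clock: 18.23
eef_pos: [0.6351, -0.1472, 0.0871]
tool_rot: [0.706, 0.708, 0.0, 0.0]
ft_force: [-0.6, -0.6, 2.4]
grip_width: 0.0121
grasp_force: 59.3
```

Emit:
carry_out([
  {"dx":0,"dy":0,"dz":1,"twist":0,"fingers":1},
  {"dx":0,"dy":0,"dz":2,"twist":0,"fingers":1},
  {"dx":0,"dy":0,"dz":3,"twist":0,"fingers":1},
  {"dx":0,"dy":0,"dz":3,"twist":0,"fingers":1},
  {"dx":0,"dy":0,"dz":3,"twist":0,"fingers":1},
])

```text
clock: 18.65
eef_pos: [0.6351, -0.1472, 0.0843]
tool_rot: [0.706, 0.708, 0.0, 0.0]
ft_force: [-0.8, -0.2, 4.6]
grip_width: 0.0119
grasp_force: 59.6
```

Emit:
carry_out([
  {"dx":0,"dy":0,"dz":1,"twist":0,"fingers":1},
  {"dx":0,"dy":0,"dz":2,"twist":0,"fingers":1},
  {"dx":0,"dy":0,"dz":3,"twist":0,"fingers":1},
  {"dx":0,"dy":0,"dz":3,"twist":0,"fingers":1},
  {"dx":0,"dy":0,"dz":3,"twist":0,"fingers":1},
])

```text
clock: 19.07
eef_pos: [0.6355, -0.1474, 0.0838]
tool_rot: [0.706, 0.708, 0.001, 0.001]
ft_force: [-3.3, 0.8, 14.9]
grip_width: 0.012
grasp_force: 60.9
```

The stop is reached: the tip is at about 0.021 m as expected (0.048 − 0.027), with 15 N held, well above the 5.4 N spring force. One reading to confirm it is steady, then I hand in.

Emit:
carry_out([
  {"dx":0,"dy":0,"dz":0,"twist":0,"fingers":1},
  {"dx":0,"dy":0,"dz":0,"twist":0,"fingers":1},
  {"dx":0,"dy":0,"dz":0,"twist":0,"fingers":1},
  {"dx":0,"dy":0,"dz":0,"twist":0,"fingers":1},
  {"dx":0,"dy":0,"dz":0,"twist":0,"fingers":1},
])

```text
clock: 19.48
eef_pos: [0.6355, -0.1474, 0.0838]
tool_rot: [0.706, 0.708, 0.001, 0.001]
ft_force: [-3.1, -0.4, 14.4]
grip_width: 0.012
grasp_force: 60.9
```

Run:
```python
from workcell import bot,job_done
o=bot.get_obs(); print(o['eef_pos'],o['ft_force'],o['grip_width'])
if o['ft_force'][2]>9: print(job_done())
```

```text
[ 0.63548793 -0.14742377  0.08379742] [-3.12423068 -0.39706298 14.35214904] 0.011956854661461444
the job is handed in; nothing more can be done
None
```

I handed the job in at about 19.5 s: by my measurements the three beakers are nested and seated on the pan, and the gripper still holds the stylus with the button pressed to its stop at about 14 N; no verdict came back.

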